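# Clamp the pressing tin in the pastry screw press

## Task

Take the black pressing tin by its red handle and slide it along the counter into the guides of the screw press, fully home against the back stop, without ramming it. Then turn the red knob clockwise, regrasping as needed and letting the gripper sink with it as it screws down (no hard pull or push along its axis), until the sprung white foot has met the lid and presses it firmly but not crushingly: about half a radian (30 degrees) past the first contact you feel, around 16 N. Let go and leave the tin clamped there; do not disturb the moulds, tamper, biscuits and scraper around.

Things in the scene. Friction and masses are not known exactly. Their poses are not given: they have to be found in the camera images.
- bed: Press bed, fixed on the counter: two steel guide rails 14 mm high, 85 mm apart inside, from x = -20 to +55 mm, with flared mouths in front (to x = -43 mm, there about 108 mm wide inside). No floor: the tin slides on the counter. Origin: on the counter, straight below the spindle; x is the direction in which the tin is pushed in, z up. Home = the tin's origin at this origin.
- stop (a point): Middle of the upper near edge of the back stop, a 14 mm high steel bar across the far end of the guides, 41 mm beyond the spindle axis. A tin pushed against it has its origin 1 mm past the spindle axis. The 80 mm wide tin has 2.5 mm of play to each rail.
- press: Screw press, fixed over the bed: two steel posts 18 mm thick at y = +-68 mm and a white cross beam (36 mm in x, 166 mm in y, 107 to 127 mm up). A vertical screw runs through it: red knob above, sprung white foot (44 mm disc) below. Origin and axes as the bed's. The foot is set on the screw at an unknown height: it meets the lid of a tin that is home somewhere between 1.4 and 3.3 rad of knob angle.
- nut_top (a point): On the spindle axis, top of the brass nut, 30 mm across, 135 mm up. The nut floats in the beam on a spring, 12 N per mm either way, and carries the screw. The foot's spring has 8 N preload, then 8 N per mm. In series: 8 N some 0.7 to 1 mm of screw travel after contact, then 4.8 N per mm (29 N per rad). A gripper on the knob feels contact as an upward push growing by 2 to 4 N over 0.25 rad.
- knob (a joint): Angle of the red knob, rad; grows clockwise seen from above. Each rad clockwise lowers screw, knob and foot by 6 mm. Range 0 (top) to 4.2; starts at 0 to 0.7. Turning takes about 0.2 N m, more under load as the foot turns with the knob and rubs on the lid. It stays where it is left. A grasp that does not sink with the knob strains the nut's spring.
- knob_grip (a point): On the knob's axis, 21 mm above its underside and 13 mm below its top: a good TCP height for a grasp from above. The knob is a plain upright cylinder 44 mm across, 34 mm tall, with black cap and a white pointer mark; grip it at any yaw. At joint 0 this point is 187 mm above the counter and sinks 6 mm per rad clockwise. It can only turn and move vertically with the screw.
- tin: The pressing tin, loose: square, black, base 80 x 80 mm, with a fixed steel lid 84 x 84 mm, lid top 60 mm above the counter; 0.38 to 0.72 kg, sliding friction up to 7 N. On its -x face a short steel arm (10 mm wide, 36 to 44 mm up) carries the upright red handle. Origin: centre of the underside; z up; x points from the handle to the tin.
- tin_handle (a point): Middle of the red handle, 88 mm from the tin's origin along its -x, 42 mm above the counter when it stands. The handle is an upright block 22 mm along the tin's x, 16 mm wide in y, from 20 to 64 mm above the counter: pinch it across its y from above.
- tin_centre (a point): The tin's origin: centre of its underside, on the counter (height 0); axes as the tin's.
- mould_a: an open black plastic ring mould, 64 mm across, 70 mm tall, wall 3.5 mm; a bystander. Origin: centre of its underside.
- mould_b: an open black plastic ring mould, 64 mm across, 70 mm tall, wall 3.5 mm; a bystander. Origin: centre of its underside.
- tamper: a grey plastic hand tamper standing on its 60 mm foot, 115 mm tall; a bystander. Origin: centre of its underside.
- biscuits: a stack of pale round biscuits, 64 mm across, 28 mm tall; a bystander. Origin: centre of its underside.
- scraper: a flat yellow plastic dough scraper, 90 x 120 x 5 mm; a bystander. Origin: centre of its underside.
There are look-alikes about, which are no part of the job. Leave any purple look-alike of the tin alone.

How it is judged:
By the outcome, as a careful person would: the job done as asked, in the order asked, and still so for the second after the job is handed in, with the robot touching nothing.
It also fails if it takes over 72 s, if anything falls off the work surface, if the arm or the gripper's body presses on something with over 40 N, if the wrist force passes 120 N, or if a joint passes its speed limit or range.

## Robot

A 7-joint arm with a two-finger parallel gripper is mounted at the origin on the work surface. World frame = base frame: x ahead of the robot, y to its left, z up, the work surface at z = 0. Lengths are in m, angles in rad, forces in N, time in s.
With the tool pointing down it reaches from about 0.425 to 0.925 m from the base axis. Payload 6.8 kg.
Tool frame: the origin (TCP) lies between the finger pads, 19 mm behind the fingertips; this is the grasp point; z points along the fingers, y is the line along which they close (so a half turn about z gives the same grasp; the last joint's range is limited). The gripper opens to 85 mm and grips with 20 to 120 N. Pads are 22 mm wide; open, the fingers measure 114 mm over their backs; the gripper's body (76 mm by 85 mm) begins 54 mm behind the grasp point. The pads swing forward as they close: fully open they stand 13 mm farther back than shut.
Start: joints at [-1.355, 0.477, 0.022, 1.555, -0.011, 1.109, -0.083], TCP at [0.215, 0.64, 0.25] pointing down, gripper open.
Joint ranges: [-2.96, 2.96], [-0.34, 2.1], [-1.41, 1.46], [0.24, 2.44], [-1.37, 4.51], [0.17, 1.92], [-2.96, 2.96]. Speed limits (rad/s): [2.39, 2.39, 3.14, 3.14, 3.14, 3.14, 3.14].

## Interface

Orientations are given as a unit quaternion [w, x, y, z].
In Python, from station import monitor, eyes, bot gives the robot as it stands.
- The arm moves only by the shell command python3 -m creep 'ROWS' [FORCE]. ROWS is a JSON object with one list for each field, all of the same length, 1 to 20, a row being the entries at one place: sx, sy, sz (the shift in units of 20 mm), twist (a turn about the tool's z in units of 0.2 rad), jaw (the opening from 0.0 (shut) to 1.0 (fully open)); each row shifts and turns the commanded pose from where the row before left it, along the tool's axes as they then stand; what a row does not reach is not made up. A row lasts 1/10 s, in which the tool goes at most 0.05 m and 0.15 rad, less where a joint would pass 70% of its speed; a pose out of reach is approached as far as the arm can. The fingers move at their own pace and stop on an object; FORCE is the grip in N (left out, the last holds). Time passes only in rows, so rows that do not move let the fingers close. It prints the time, the measured TCP pose, the force, the opening and the grip force at its end. Input that does not fit is refused with a message, and nothing moves.
- monitor.get_obs(): the state, without advancing time (a new reading comes with each control period).
- eyes.read_camera(name): name is "side" or "top" or "wrist"; returns the picture (420x560x3 uint8, blue, green, red); there is no depth.
- eyes.camera_info(name): a dict with "vertical_fov" (degrees; the focal length in pixels is half the picture's height over the tangent of half this angle, whatever the lens; pixels are square), "cx", "cy" (the principal point, pixels), "view" (4x4, takes a point from world to camera coordinates); the wrist camera has in their place "hand_eye" (4x4, takes a point from camera to tool coordinates, whose origin is the TCP and whose axes are the flange's). Camera axes: x right, y up, looking along -z (the intrinsics and any distortion apply to the point x, -y, -z); pixel columns grow to the right and rows downward; lengths in m; the calibration is good to about 2 mm. A picture is of the moment at which its call begins: read the wrist's pose just before it. camera_info takes no time and is no camera call.
- bot.hand_in(): hands the job in; it is judged then, once.
The state is a dict: "t": time; "q": joint angles; "joint_vel": joint speeds; "joint_torque": joint torques, N m; "eef_pos": TCP position; "tool_rot": TCP orientation; "contact_force": force on the tool from outside, world axes, zero at the start; "torque": the same for the moment, N m; "gripper_width": opening from 0.0 (shut) to 1.0 (fully open); "grasp_force": force on a finger pad.
Only numpy, scipy, OpenCV 4.12 (cv2) and the standard library are available. Lean on these libraries where they do the work, as an engineer would, in place of code of your own. Each camera call takes 0.05 s, during which the arm holds its last target. There are 200 camera calls.

## Working session

There is one attempt and no reset: what is moved stays moved. The work goes in short steps, Python scripts to look and compute and a shell command to move; the robot and the scene stay as the last step left them, time stands still between calls to the robot, and variables do not carry over. Pictures are saved under pics/ and viewed, at most 10 in all, crops included, and the job is handed in when it is done.

```bash
ls; mkdir -p pics
python3 - <<'E'
from station import monitor, eyes, bot
import cv2,numpy as np
o=monitor.get_obs();print(o)
ims=[eyes.read_camera(n) for n in("top","side")]
for n,i in zip(("top","side"),ims): cv2.imwrite(f"pics/{n}0.png",i); 
for n in("top","side","wrist"): print(n,eyes.camera_info(n))
E
```

```text
pics
{'t': 0.0, 'q': array([-1.35508523,  0.4778018 ,  0.02232849,  1.55643728, -0.01147359,
        1.10927904, -0.08311955]), 'joint_vel': array([-0.0011764 ,  0.00049581,  0.00073684, -0.00057517, -0.00019453,
        0.00123153, -0.00042905]), 'joint_torque': array([ 2.47693833e-04, -5.96447468e+01,  1.60791434e+00, -2.81201237e+01,
        1.24399815e-02,  9.36288794e-03, -1.64868482e-05]), 'eef_pos': array([0.21461042, 0.63939984, 0.24903031]), 'tool_rot': array([-6.94020518e-05,  1.61187233e-01,  9.86923436e-01, -8.95989846e-04]), 'contact_force': array([-0.54154341,  0.86804324,  0.07561335]), 'torque': array([-0.05143458,  0.01230505,  0.05311886]), 'grasp_force': 0.0, 'gripper_width': 1.0000305871922912}
top {'vertical_fov': 49.04244516110532, 'cx': 267.9749184545188, 'cy': 213.60209602140242, 'view': array([[-0.01003318, -0.99990372, -0.00958546, -0.16415596],
       [ 0.98395489, -0.01157991,  0.17804123, -0.5439291 ],
       [-0.17813509, -0.00764535,  0.98397634, -1.30341775],
       [ 0.        ,  0.        ,  0.        ,  1.        ]])}
side {'vertical_fov': 42.55181844917195, 'cx': 281.83303606297943, 'cy': 205.66357601925435, 'view': array([[ 0.70102138, -0.71297297, -0.01544597, -0.51330991],
       [ 0.48346892,  0.45921962,  0.74523496, -0.27195744],
       [-0.52423929, -0.52989328,  0.66662304, -1.71628092],
       [ 0.        ,  0.        ,  0.        ,  1.        ]])}
wrist {'vertical_fov': 71.48527932603541, 'cx': 280.12775716037413, 'cy': 206.91219522235056, 'hand_eye': array([[ 1.51379097e-03,  9.52500842e-01,  3.04532188e-01,
         7.91608223e-02],
       [ 9.99998744e-01, -1.29903517e-03, -9.07808701e-04,
        -4.61196979e-04],
       [-4.69090529e-04,  3.04533180e-01, -9.52501613e-01,
        -1.23440567e-01],
       [ 0.00000000e+00,  0.00000000e+00,  0.00000000e+00,
         1.00000000e+00]])}
```

View pics/top0.png

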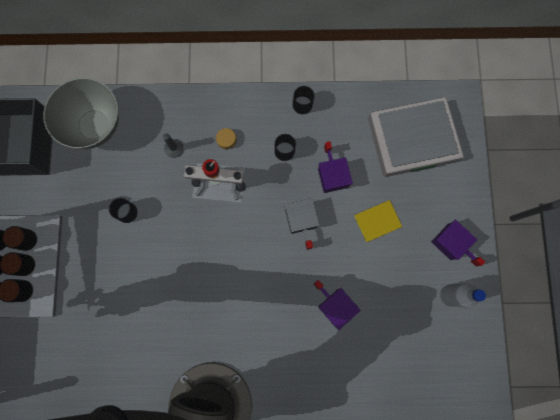

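View pics/side0.png

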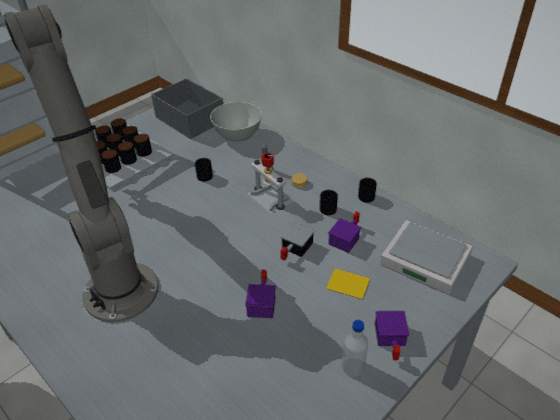

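```bash
cat > h.py <<'E'
import numpy as np, cv2
from station import monitor, eyes, bot
from scipy.spatial.transform import Rotation as R
def cam(n,o=None):
    c=eyes.camera_info(n); f=210/np.tan(np.radians(c["vertical_fov"])/2)
    if n=="wrist":
        T=np.eye(4); q=o["tool_rot"]; T[:3,:3]=R.from_quat([q[1],q[2],q[3],q[0]]).as_matrix(); T[:3,3]=o["eef_pos"]
        M=T@c["hand_eye"]
    else: M=np.linalg.inv(c["view"])
    return M,f,c["cx"],c["cy"]
def ray(C,uv):
    M,f,cx,cy=C; d=M[:3,:3]@np.array([(uv[0]-cx)/f,-(uv[1]-cy)/f,-1]); return M[:3,3],d/np.linalg.norm(d)
def plane(C,uv,z):
    p,d=ray(C,uv); return p+d*(z-p[2])/d[2]
def tri(rs):
    A=sum(np.eye(3)-np.outer(d,d) for p,d in rs); b=sum((np.eye(3)-np.outer(d,d))@p for p,d in rs)
    x=np.linalg.solve(A,b); return x,[np.linalg.norm((np.eye(3)-np.outer(d,d))@(x-p))*1e3 for p,d in rs]
def proj(C,P):
    M,f,cx,cy=C; c=np.linalg.inv(M)@np.append(P,1); return np.array([cx+f*c[0]/-c[2],cy-f*c[1]/-c[2]])
def red(im):
    h=cv2.cvtColor(im,cv2.COLOR_BGR2HSV); m=(((h[...,0]<8)|(h[...,0]>172))&(h[...,1]>150)&(h[...,2]>60)).astype(np.uint8)
    n,l,s,c=cv2.connectedComponentsWithStats(m); return [(c[i].round(1).tolist(),s[i].tolist()) for i in range(1,n) if s[i][4]>12]
E
python3 - <<'E'
from h import *
np.set_printoptions(precision=4,suppress=True)
T,S=cam("top"),cam("side")
t,s=cv2.imread("pics/top0.png"),cv2.imread("pics/side0.png")
print(red(t));print(red(s))
print(tri([ray(T,(309,244)),ray(S,(284,253))]))
print(tri([ray(T,(211,168)),ray(S,(267,160))]))
print(plane(T,(302,215),.06))
a=cv2.resize(t[120:260,160:360],None,fx=4,fy=4,interpolation=cv2.INTER_CUBIC)
cv2.imwrite("pics/tc.png",a)
E
```

```text
[([327.6, 145.7], [325, 142, 7, 9, 43]), ([209.8, 167.9], [203, 159, 15, 17, 119]), ([308.8, 244.1], [306, 241, 7, 8, 39]), ([478.6, 261.4], [472, 257, 13, 9, 65]), ([318.4, 284.4], [315, 281, 8, 8, 36])]
[([267.1, 160.1], [262, 153, 11, 14, 111]), ([356.2, 217.0], [354, 212, 5, 13, 44]), ([283.5, 252.9], [281, 247, 6, 13, 71]), ([263.6, 274.3], [261, 270, 6, 10, 41]), ([396.0, 352.0], [393, 345, 7, 15, 91])]
(array([ 0.4513, -0.2882,  0.0411]), [np.float64(0.7849744275317173), np.float64(0.7849744275315744)])
(array([ 0.6447, -0.0175,  0.1769]), [np.float64(1.4153710621690243), np.float64(1.4153710621691658)])
[ 0.5346 -0.269   0.06  ]
```

View pics/tc.png

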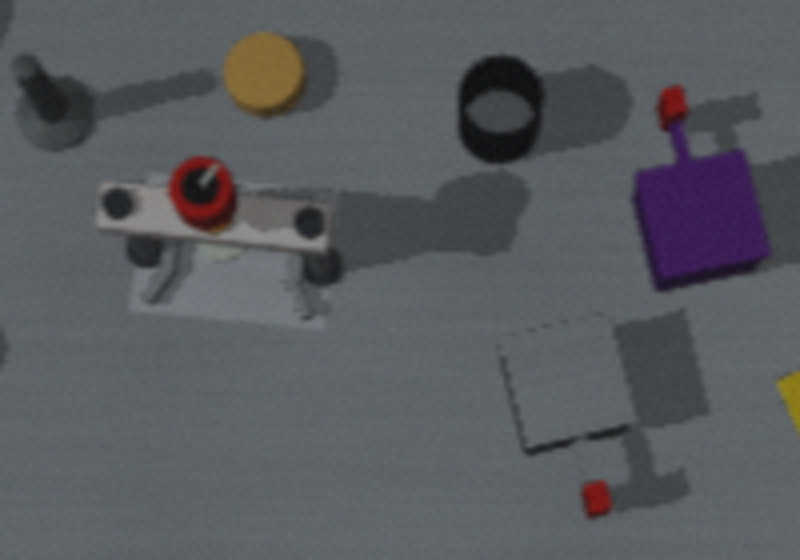

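Units first: shifts go in units of 20 mm and turns go in units of 0.2 rad. So -0.0418 m is -2.09, -0.036 m is -1.8, -0.109 rad is -0.545.

```bash
python3 -m creep '{"sx":[0, 0, -1.8, -1.8, -1.8, -1.8, -1.8, -1.8, -1.8, -1.8, -0.33, -0.33, -0.33, -0.33, -0.33, -0.33, -0.33, -0.33, -0.33, 0], "sy":[0, 0, -1.32, -1.32, -1.32, -1.32, -1.32, -1.32, -1.32, -1.32, -2.09, -2.09, -2.09, -2.09, -2.09, -2.09, -2.09, -2.09, -2.09, 0], "sz":[0, 0, -0.1875, -0.1875, -0.1875, -0.1875, -0.1875, -0.1875, -0.1875, -0.1875, 0, 0, 0, 0, 0, 0, 0, 0, 0, 0], "twist":[-0.545, -0.545, 0, 0, 0, 0, 0, 0, 0, 0, 0, 0, 0, 0, 0, 0, 0, 0, 0, 0], "jaw":[1, 1, 1, 1, 1, 1, 1, 1, 1, 1, 1, 1, 1, 1, 1, 1, 1, 1, 1, 1]}'
python3 - <<'E'
from h import *
import pickle
o=monitor.get_obs(); im=eyes.read_camera("wrist"); cv2.imwrite("pics/w1.png",im); pickle.dump(o,open("w1.pkl","wb")); print(o["eef_pos"],o["q"],o["contact_force"],red(im))
E
```

```text
t: 2.1
eef_pos: [0.4978, 0.0124, 0.28]
tool_rot: [-0.0, 0.058, 0.998, -0.001]
contact_force: [-0.9, 0.3, -0.5]
gripper_width: 0.999
grasp_force: 0.0
[0.49777518 0.0124108  0.27999716] [-0.40114352  0.15004591  0.27995926  1.94940279 -0.04515402  1.04881418
  1.35377898] [-0.92584661  0.2580715  -0.48413962] [([2.6, 75.2], [0, 68, 8, 14, 76]), ([36.6, 167.6], [16, 157, 43, 23, 632]), ([270.1, 344.7], [249, 330, 41, 29, 880])]
```

View pics/w1.png

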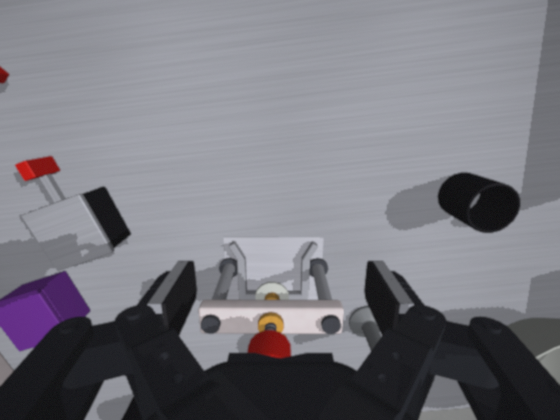

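Run:
```python
from h import *
im=cv2.imread("pics/w1.png")
a=cv2.resize(im[230:370,190:360],None,fx=4,fy=4,interpolation=cv2.INTER_CUBIC)
cv2.imwrite("pics/wc.png",a)
```

```text
(no output)
```

View pics/wc.png

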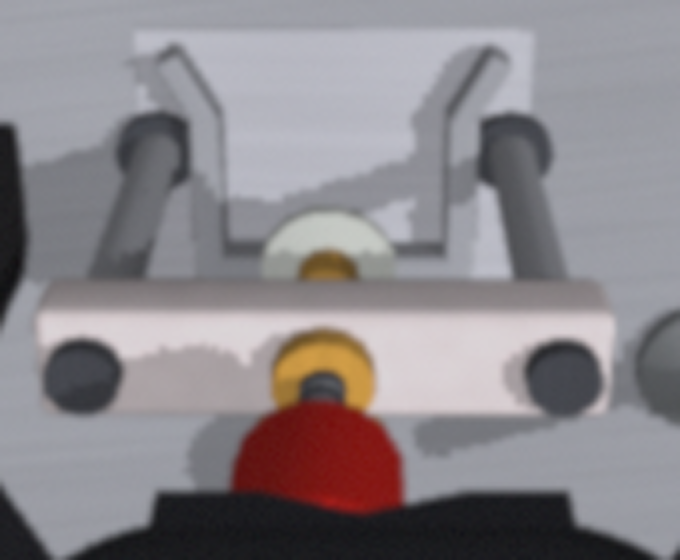

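Run:
```python
from h import *
import pickle
np.set_printoptions(precision=4,suppress=True)
o=pickle.load(open("w1.pkl","rb"));C=cam("wrist",o)
g=lambda p,z:plane(C,(190+p[0]/4,230+p[1]/4),z)
for n,p,z in [("beamL",(38,312),.127),("beamR",(614,312),.127),("farL",(42,410),.127),("farR",(612,410),.127),("stopL",(228,253),.014),("stopR",(445,253),.014),("kinkL",(218,113),.014),("kinkR",(452,110),.014),("mouthL",(178,48),.014),("mouthR",(490,50),.014),("postL",(82,375),.133),("postR",(564,377),.133),("nut",(323,378),.135)]: print(n,g(p,z))
a,b=[(g(l,z)+g(r,z))/2 for l,r,z in [((38,312),(614,312),.127),((42,410),(612,410),.127)]]; print("beam mid",(a+b)/2)
d=g((614,312),.127)-g((38,312),.127); print(np.degrees(np.arctan2(d[0],-d[1])))
d=g((564,377),.13)-g((82,375),.13); print(np.degrees(np.arctan2(d[0],-d[1])))
d=g((445,253),.014)-g((228,253),.014); print(np.degrees(np.arctan2(d[0],-d[1])))
# triangulate beam height: nothing; knob center top/side/
T,S=cam("top"),cam("side")
print(tri([ray(T,(209.8,167.9)),ray(S,(267.1,160.1))]))
print("handle",tri([ray(T,(308.8,244.1)),ray(S,(283.5,252.9)),ray(C,(36.6,167.6))]),tri([ray(T,(308.8,244.1)),ray(C,(36.6,167.6))]))
```

```text
beamL [ 0.6147 -0.0921  0.127 ]
beamR [0.6328 0.068  0.127 ]
farL [ 0.6477 -0.0975  0.127 ]
farR [0.6661 0.0658 0.127 ]
stopL [ 0.6764 -0.0601  0.014 ]
stopR [0.6858 0.0233 0.014 ]
kinkL [ 0.6163 -0.0549  0.014 ]
kinkR [0.6249 0.0315 0.014 ]
mouthL [ 0.5886 -0.0654  0.014 ]
mouthR [0.6022 0.0475 0.014 ]
postL [ 0.6323 -0.0815  0.133 ]
postR [0.648  0.0521 0.133 ]
nut [ 0.6392 -0.0145  0.135 ]
beam mid [ 0.6403 -0.014   0.127 ]
173.54855205327098
173.26981000703108
173.54178663260348
(array([ 0.6468, -0.0143,  0.1733]), [np.float64(0.45494391924389804), np.float64(0.4549439192437774)])
handle (array([ 0.4495, -0.2876,  0.0429]), [np.float64(1.9856707196804741), np.float64(0.7950029526808746), np.float64(1.2770730283591363)]) (array([ 0.4498, -0.2878,  0.043 ]), [np.float64(1.6203736251637855), np.float64(1.6203736251638075)])
```

To row units: -0.0282 m is -1.41, 0.0174 m is 0.87, -0.114 rad is -0.57.

```bash
python3 -m creep '{"sx":[0, 0, 0, 0.87, 0.87, 0.87, 0.87, 0.87, 0.87, 0.87, 0.87, 0.87, 0.87, 0], "sy":[0, 0, 0, -1.41, -1.41, -1.41, -1.41, -1.41, -1.41, -1.41, -1.41, -1.41, -1.41, 0], "sz":[0, 0, 0, 0.4, 0.4, 0.4, 0.4, 0.4, 0.4, 0.4, 0.4, 0.4, 0.4, 0], "twist":[-0.57, -0.57, -0.57, 0, 0, 0, 0, 0, 0, 0, 0, 0, 0, 0], "jaw":[1, 1, 1, 1, 1, 1, 1, 1, 1, 1, 1, 1, 1, 1]}'
python3 - <<'E'
from h import *
import pickle
o=monitor.get_obs(); im=eyes.read_camera("wrist"); cv2.imwrite("pics/w2.png",im); pickle.dump(o,open("w2.pkl","wb")); print(o["q"],o["contact_force"],red(im))
E
```

```text
t: 3.55
eef_pos: [0.3933, -0.2984, 0.1991]
tool_rot: [-0.001, -0.116, 0.993, -0.0]
contact_force: [0.3, 0.9, 0.0]
gripper_width: 0.998
grasp_force: 0.0
[ 0.12455056  0.25423144  0.46675808  2.05719331 -0.14704362  0.862902
  2.47687316] [0.32881769 0.93710584 0.01695704] [([282.5, 134.7], [271, 121, 24, 28, 411]), ([279.1, 249.9], [272, 233, 15, 34, 461])]
```

View pics/w2.png

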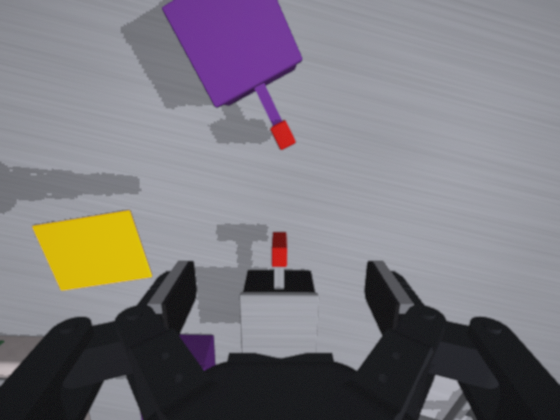

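Run:
```python
from h import *
import pickle
np.set_printoptions(precision=4,suppress=True)
o=pickle.load(open("w2.pkl","rb"));C=cam("wrist",o);im=cv2.imread("pics/w2.png")
print(im[228:272:2,279].tolist())
o1=pickle.load(open("w1.pkl","rb"));C1=cam("wrist",o1)
print("top face",plane(C,(279.5,257),.064),"blob",tri([ray(C,(279.1,249.9)),ray(C1,(36.6,167.6))]))
print("lid edge",plane(C,(242,294),.06),plane(C,(317,294),.06))
h=plane(C,(279.5,257),.064); D=R.from_quat(np.r_[o["tool_rot"][1:],o["tool_rot"][0]]).as_matrix()
print("tool delta to handle at .042",D.T@(np.r_[h[:2],.042]-o["eef_pos"]),"tool x",D[:,0])
```

```text
[[167, 159, 158], [156, 149, 151], [69, 66, 115], [17, 20, 104], [19, 23, 105], [18, 20, 105], [19, 18, 105], [20, 21, 106], [23, 25, 106], [20, 22, 113], [22, 27, 170], [23, 28, 193], [24, 29, 195], [24, 28, 195], [24, 31, 195], [26, 31, 195], [24, 30, 195], [24, 31, 195], [23, 29, 195], [78, 77, 177], [157, 150, 155], [164, 156, 154]]
top face [ 0.4468 -0.2859  0.064 ] blob (array([ 0.4484, -0.2859,  0.0447]), [np.float64(0.21647284908764955), np.float64(0.2164728490876633)])
lid edge [ 0.4996 -0.3136  0.06  ] [ 0.4815 -0.2375  0.06  ]
tool delta to handle at .042 [-0.0553 -0.0001  0.157 ] tool x [-0.9733 -0.2296  0.0022]
```

```bash
python3 -m creep '{"sx":[-1.375, -1.375, 0, 0, 0, 0, 0, 0, 0, 0, 0, 0, 0], "sy":[0, 0, 0, 0, 0, 0, 0, 0, 0, 0, 0, 0, 0], "sz":[0.5, 1, 1.75, 1.75, 1.75, 1.1, 0, 0, 0, 0, 0, 0, 0], "twist":[0, 0, 0, 0, 0, 0, 0, 0, 0, 0, 0, 0, 0], "jaw":[1, 1, 1, 1, 1, 1, 1, 0, 0, 0, 0, 0, 0]}' 110
```

```text
t: 4.9
eef_pos: [0.4493, -0.2837, 0.044]
tool_rot: [0.001, -0.118, 0.993, -0.001]
contact_force: [-1.0, 0.3, 6.4]
gripper_width: 0.171
grasp_force: 107.6
```

To row units: 0.0146 m is 0.73, 0.0144 m is 0.72, 0.018 rad is 0.09.

```bash
python3 -m creep '{"sx":[-0.05, -0.125, -0.125, -0.125, -0.125, -0.125, -0.125, -0.045, -0.045, -0.045], "sy":[0.3, 0.72, 0.72, 0.72, 0.72, 0.72, 0.72, 0.73, 0.73, 0.73], "sz":[-0.05, 0, 0, 0, 0, 0, 0, 0, 0, 0], "twist":[0.025, 0.09, 0.09, 0.09, 0.09, 0.09, 0.09, 0.09, 0.09, 0.09], "jaw":[0, 0, 0, 0, 0, 0, 0, 0, 0, 0]}'
```

```text
t: 5.9
eef_pos: [0.4447, -0.1454, 0.0441]
tool_rot: [0.0, -0.033, 0.999, -0.0]
contact_force: [0.9, -3.6, -0.7]
gripper_width: 0.175
grasp_force: 107.6
```

```bash
python3 -m creep '{"sx":[-0.02, -0.02, -0.02, 0, 0, 0, 0, 0, 0.02, 0.02, 0.02, 0, 0], "sy":[0.695, 0.695, 0.695, 0.695, 0.695, 0.695, 0.695, 0.695, 0.695, 0.695, 0.695, 0, 0], "sz":[0, 0, 0, 0, 0, 0, 0, 0, 0, 0, 0, 0, 0], "twist":[0.0815, 0.0815, 0.0815, 0.0815, 0.0815, 0.0815, 0.0815, 0.0815, 0.0815, 0.0815, 0.0815, 0, 0], "jaw":[0, 0, 0, 0, 0, 0, 0, 0, 0, 0, 0, 0, 0]}'
python3 - <<'E'
from h import *
import pickle
o=monitor.get_obs(); im=eyes.read_camera("wrist"); pickle.dump(o,open("w3.pkl","wb")); print(o["q"])
cv2.imwrite("pics/w3.png",im)
E
```

```text
t: 7.2
eef_pos: [0.4464, 0.0086, 0.0441]
tool_rot: [-0.0, 0.054, 0.999, 0.0]
contact_force: [-1.0, 3.1, 5.3]
gripper_width: 0.173
grasp_force: 107.4
[-0.52582302  0.48756482  0.4484449   2.26155023 -0.45978932  0.47816569
  1.75320529]
```

View pics/w3.png

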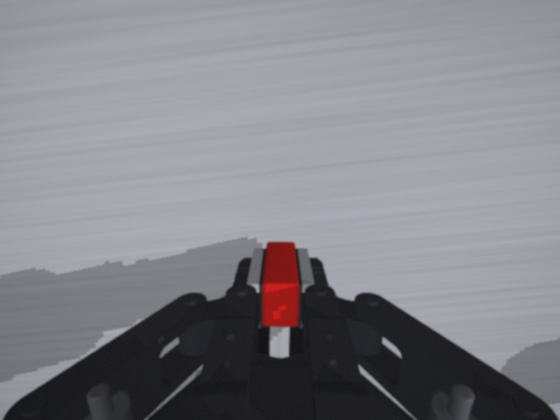

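To row units: -0.005 m is -0.25, -0.0008 m is -0.04, 0.004 rad is 0.02.

```bash
python3 -m creep '{"sx":[-0.25, -0.4, -0.4, -0.4, -0.4, -0.4, -0.25], "sy":[-0.04, 0, 0, 0, 0, 0, 0], "sz":[0, 0, 0, 0, 0, 0, 0], "twist":[0.02, 0, 0, 0, 0, 0, 0], "jaw":[0, 0, 0, 0, 0, 0, 0]}'; python3 -m creep '{"sx":[-0.3, -0.35, -0.3], "sy":[0, 0, 0], "sz":[0, 0, 0], "twist":[0, 0, 0], "jaw":[0, 0, 0]}'
```

```text
t: 7.95
eef_pos: [0.49, 0.0007, 0.0437]
tool_rot: [-0.006, 0.058, 0.998, 0.001]
contact_force: [-17.1, 0.8, 20.8]
gripper_width: 0.175
grasp_force: 109.5
t: 8.25
eef_pos: [0.5082, -0.0015, 0.0437]
tool_rot: [-0.007, 0.058, 0.998, 0.001]
contact_force: [-18.1, 1.7, 24.3]
gripper_width: 0.176
grasp_force: 110.0
```

```bash
python3 -m creep '{"sx":[0, 0], "sy":[0, 0], "sz":[-0.05, 0], "twist":[0, 0], "jaw":[0, 0]}';python3 -m creep '{"sx":[0, 0], "sy":[0, 0], "sz":[-0.05, 0], "twist":[0, 0], "jaw":[0, 0]}';  python3 -c "
from h import *
o=monitor.get_obs();print(o['torque'],o['tool_rot'],o['contact_force'])"
```

```text
t: 8.45
eef_pos: [0.514, -0.0014, 0.0443]
tool_rot: [-0.001, 0.057, 0.998, -0.0]
contact_force: [-0.7, -0.2, -7.2]
gripper_width: 0.173
grasp_force: 107.2
t: 8.65
eef_pos: [0.5148, -0.0011, 0.0456]
tool_rot: [-0.001, 0.057, 0.998, -0.0]
contact_force: [0.3, 0.7, -5.9]
gripper_width: 0.171
grasp_force: 107.2
[ 0.03173473  0.50326955 -0.00586907] [-5.15293614e-04  5.69755195e-02  9.98375436e-01 -1.15000526e-04] [ 0.30230494  0.67051987 -5.89688503]
```

```bash
python3 -m creep '{"sx":[-0.1, -0.15, -0.15, -0.15], "sy":[0.02, 0.02, 0, 0], "sz":[0.035, 0, 0, 0], "twist":[0, 0, 0, 0], "jaw":[0, 0, 0, 0]}';python3 -m creep '{"sx":[-0.15, -0.15, -0.15], "sy":[0, 0, 0], "sz":[0, 0, 0], "twist":[0, 0, 0], "jaw":[0, 0, 0]}'
```

```text
t: 9.05
eef_pos: [0.5267, -0.0016, 0.0453]
tool_rot: [0.0, 0.057, 0.998, -0.0]
contact_force: [-0.0, -0.3, -6.9]
gripper_width: 0.171
grasp_force: 107.2
t: 9.35
eef_pos: [0.5355, -0.0027, 0.0453]
tool_rot: [0.0, 0.057, 0.998, 0.0]
contact_force: [-0.4, 0.9, -6.9]
gripper_width: 0.174
grasp_force: 107.2
```

To row units: 0.0005 m is 0.025, 0.0004 m is 0.02.

```bash
python3 -m creep '{"sx":[0, 0, 0], "sy":[0, 0, 0], "sz":[0.025, 0.02, 0], "twist":[0, 0, 0], "jaw":[0, 0, 0]}';python3 -m creep '{"sx":[-0.05, -0.1, -0.1], "sy":[0, 0, 0], "sz":[0.015, 0, 0], "twist":[0, 0, 0], "jaw":[0, 0, 0]}'
```

```text
t: 9.65
eef_pos: [0.5349, -0.0026, 0.0443]
tool_rot: [-0.0, 0.057, 0.998, 0.0]
contact_force: [-1.1, 0.7, -7.1]
gripper_width: 0.171
grasp_force: 107.2
t: 9.95
eef_pos: [0.5404, -0.0032, 0.0441]
tool_rot: [0.0, 0.057, 0.998, 0.0]
contact_force: [0.5, -0.3, -5.8]
gripper_width: 0.172
grasp_force: 107.2
```

```bash
for i in 1 2 3; do python3 -m creep '{"sx":[0, 0], "sy":[0, 0], "sz":[0.02, 0], "twist":[0, 0], "jaw":[0, 0]}' | grep -E "eef|contact"; done
```

```text
eef_pos: [0.5402, -0.0032, 0.0436]
contact_force: [0.4, -1.0, -7.7]
eef_pos: [0.5401, -0.0032, 0.0435]
contact_force: [-1.1, 0.4, -2.6]
eef_pos: [0.54, -0.0031, 0.0433]
contact_force: [-5.3, 0.8, 3.9]
```

To row units: -0.002 m is -0.1, -0.0002 m is -0.01.

```bash
python3 -m creep '{"sx":[-0.1, -0.1, -0.1, -0.1], "sy":[0, 0, 0, 0], "sz":[-0.01, 0, 0, 0], "twist":[0, 0, 0, 0], "jaw":[0, 0, 0, 0]}'| grep -E "eef|contact";python3 -m creep '{"sx":[-0.05, -0.05], "sy":[0, 0], "sz":[0, 0], "twist":[0, 0], "jaw":[0, 0]}'| grep -E "eef|contact"
```

```text
eef_pos: [0.546, -0.0041, 0.0434]
contact_force: [-10.6, 0.8, 13.1]
eef_pos: [0.5479, -0.0044, 0.0434]
contact_force: [-10.8, 2.0, 14.6]
```

```bash
for i in 1 2 3 4; do python3 -m creep '{"sx":[-0.05, -0.025], "sy":[0, 0], "sz":[0, 0], "twist":[0, 0], "jaw":[0, 0]}'| grep -E "eef|contact"; done
```

```text
eef_pos: [0.5495, -0.0046, 0.0434]
contact_force: [-11.3, 1.6, 11.9]
eef_pos: [0.5509, -0.0048, 0.0434]
contact_force: [-10.8, 0.4, 12.1]
eef_pos: [0.5524, -0.005, 0.0435]
contact_force: [-10.1, 1.3, 11.3]
eef_pos: [0.5539, -0.0051, 0.0434]
contact_force: [-10.4, 1.5, 11.9]
```

```bash
for i in 1 2 3; do python3 -m creep '{"sx":[-0.025, -0.025], "sy":[0, 0], "sz":[0, 0], "twist":[0, 0], "jaw":[0, 0]}'| grep -E "eef|contact"; done
```

```text
eef_pos: [0.5547, -0.0052, 0.0435]
contact_force: [-11.8, 0.1, 13.3]
eef_pos: [0.5558, -0.0054, 0.0434]
contact_force: [-11.9, 0.7, 12.9]
eef_pos: [0.5568, -0.0055, 0.0435]
contact_force: [-10.6, 1.8, 13.3]
```

```bash
for i in 1 2 3 4; do python3 -m creep '{"sx":[-0.025, -0.015], "sy":[0, 0], "sz":[0, 0], "twist":[0, 0], "jaw":[0, 0]}'| grep -E "eef|contact"; done
```

```text
eef_pos: [0.5576, -0.0055, 0.0435]
contact_force: [-11.8, 1.3, 13.4]
eef_pos: [0.5576, -0.0056, 0.0435]
contact_force: [-15.9, 1.3, 17.1]
eef_pos: [0.5576, -0.0055, 0.0435]
contact_force: [-17.2, 2.4, 19.9]
eef_pos: [0.5576, -0.0056, 0.0435]
contact_force: [-19.6, 2.9, 23.7]
```

```bash
python3 -m creep '{"sx":[0.06, 0, 0, 0, 0, 0, 0.25, 0.25, 0.25, 0.5, 0.5, 0], "sy":[0, 0, 0, 0, 0, 0, 0, 0, 0, 0, 0, 0], "sz":[-0.02, 0, 0, 0, 0, -1, -2, -2.25, -2.25, -2.25, -2.25, 0], "twist":[0, 0, 0, 0, 0, 0, 0, 0, 0, 0, 0, 0], "jaw":[0, 0, 0.6, 0.6, 0.6, 0.6, 0.6, 0.6, 0.6, 0.6, 0.6, 0.6]}'
python3 - <<'E'
from h import *
import pickle
o=monitor.get_obs(); im=eyes.read_camera("wrist"); pickle.dump(o,open("w4.pkl","wb")); print(o["q"])
cv2.imwrite("pics/w4.png",im); print(red(im))
E
```

```text
t: 14.55
eef_pos: [0.5292, -0.0021, 0.2896]
tool_rot: [0.005, 0.057, 0.998, 0.002]
contact_force: [0.7, 0.4, -0.6]
gripper_width: 0.599
grasp_force: 0.0
[-0.6900944   0.21597786  0.68156078  1.89762987 -0.15812729  1.06912926
  1.51095658]
[([4.0, 41.9], [0, 32, 11, 18, 133]), ([279.1, 196.8], [274, 186, 11, 22, 231]), ([279.2, 319.7], [257, 294, 45, 58, 1621]), ([72.6, 336.9], [58, 321, 30, 31, 448])]
```

View pics/w4.png

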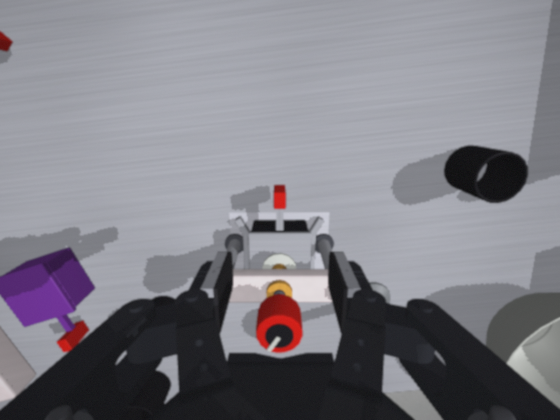

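Run:
```python
from h import *
import pickle
np.set_printoptions(precision=4,suppress=True)
o=pickle.load(open("w4.pkl","rb"));C=cam("wrist",o);im=cv2.imread("pics/w4.png")
m=(im.max(2)<60).astype(np.uint8); m[:,:255]=0;m[:,305:]=0;m[:318]=0;m[352:]=0
n,l,s,c=cv2.connectedComponentsWithStats(m);print([(c[i],s[i]) for i in range(1,n) if s[i][4]>30])
print(im[286:356:2,288].tolist())
for z in(.17,.185,.2,.21): print(z,plane(C,(279.2,337),z),plane(C,(279.2,334.5),z))
print("handle top at .064",plane(C,(279.2,203),.064),"lidfront",plane(C,(279,232),.06))
T=cam("top"); t=eyes.read_camera("top");print(red(t)); cv2.imwrite("pics/t4.png",t)
```

```text
[(array([279.5339, 334.4038]), array([266, 325,  26,  22, 369], dtype=int32))]
[[68, 142, 188], [74, 162, 215], [73, 163, 216], [74, 163, 215], [72, 157, 210], [41, 85, 156], [22, 28, 136], [20, 24, 136], [22, 24, 137], [22, 26, 138], [23, 26, 139], [20, 23, 139], [24, 27, 140], [21, 26, 141], [25, 30, 145], [23, 27, 171], [29, 34, 209], [28, 34, 209], [28, 33, 208], [27, 33, 204], [30, 31, 144], [35, 32, 52], [38, 34, 34], [34, 30, 31], [35, 32, 34], [35, 30, 31], [37, 33, 34], [35, 32, 32], [35, 31, 36], [34, 31, 99], [30, 33, 186], [26, 33, 201], [84, 82, 192], [166, 159, 169], [173, 166, 164]]
0.17 [ 0.6687 -0.0183  0.17  ] [ 0.6656 -0.018   0.17  ]
0.185 [ 0.6551 -0.0168  0.185 ] [ 0.6521 -0.0164  0.185 ]
0.2 [ 0.6415 -0.0153  0.2   ] [ 0.6387 -0.0149  0.2   ]
0.21 [ 0.6324 -0.0142  0.21  ] [ 0.6298 -0.0139  0.21  ]
handle top at .064 [ 0.5588 -0.0055  0.064 ] lidfront [ 0.5996 -0.0104  0.06  ]
[([327.5, 145.8], [325, 142, 7, 10, 46]), ([209.8, 168.1], [203, 159, 15, 18, 123]), ([212.3, 209.7], [210, 207, 5, 6, 25]), ([480.2, 260.9], [477, 258, 8, 7, 36]), ([318.3, 284.6], [315, 281, 8, 8, 39])]
```

```bash
python3 -m creep '{"sx":[-1.4, -1.4, -1.4, -1.375, 0, 0, 0, 0, 0, 0, 0, 0, 0, 0, 0, 0, 0, 0, 0], "sy":[0, 0, 0, 0.15, 0, 0, 0, 0, 0, 0, 0, 0, 0, 0, 0, 0, 0, 0, 0], "sz":[0, 0, 0, 0, 0, 0, 0, 0, 0, 0, 0, 0, 0, 0, 0, 0, 0, 0, 0], "twist":[0, 0, -0.5, -0.75, -0.75, -0.75, -0.75, -0.75, -0.75, -0.75, -0.75, -0.75, -0.75, -0.75, -0.75, -0.75, -0.75, -0.75, -0.75], "jaw":[1, 1, 1, 1, 1, 1, 1, 1, 1, 1, 1, 1, 1, 1, 1, 1, 1, 1, 1]}' 40; python3 -m creep '{"sx":[0, 0, 0, 0, 0], "sy":[0, 0, 0, 0, 0], "sz":[0, 0, 0, 0, 0], "twist":[-0.75, -0.75, -0.75, -0.75, 0], "jaw":[1, 1, 1, 1, 1]}'
python3 - <<'E'
from h import *
o=monitor.get_obs(); D=R.from_quat(np.r_[o["tool_rot"][1:],o["tool_rot"][0]]).as_matrix()
print(o["q"],o["eef_pos"],D.T@(np.array([.640,-.0145,.185])-o["eef_pos"]),D[:,0],D[:,2])
E
```

```text
t: 16.55
eef_pos: [0.6287, -0.004, 0.2567]
tool_rot: [0.023, 0.842, -0.538, -0.023]
contact_force: [-0.2, 2.2, -2.7]
gripper_width: 0.998
grasp_force: 0.0
t: 17.05
eef_pos: [0.5852, 0.0972, 0.1821]
tool_rot: [0.056, 0.938, -0.343, 0.009]
contact_force: [-1.0, -0.8, 0.2]
gripper_width: 0.998
grasp_force: 0.0
[ 0.55750213  0.91155907 -1.40964265  1.73343717  0.96509693  1.45195764
  2.95887761] [0.58524317 0.09718155 0.18212426] [0.11378174 0.0496375  0.00831763] [ 0.76411556 -0.6427548   0.05471448] [-0.0221639  -0.11092733 -0.99358134]
```

```bash
python3 -m creep '{"sx":[0, 0, 0, 0, 0, 0, 0, 0, 0, 0], "sy":[0, 0, 0, 0, 0, 0, 0, 0, 0, 0], "sz":[-1.5, -1.5, -1.5, 0, 0, 0, 0, 0, 0, 0], "twist":[0, 0, 0, 0.75, 0.75, 0.75, 0.75, 0.75, 0.75, 0], "jaw":[1, 1, 1, 1, 1, 1, 1, 1, 1, 1]}'
cat > d.py <<'E'
from h import *
import sys
np.set_printoptions(precision=4,suppress=True)
o=monitor.get_obs(); D=R.from_quat(np.r_[o["tool_rot"][1:],o["tool_rot"][0]]).as_matrix()
print(o["q"],"delta",D.T@(np.array([.640,-.0145,float(sys.argv[1])])-o["eef_pos"]),"x",D[:,0],"z",D[:,2])
E
python3 d.py .27
python3 - <<'E'
from h import *
t,s=eyes.read_camera("top"),eyes.read_camera("side")
cv2.imwrite("pics/ts.png",np.vstack([cv2.resize(t[90:300,80:380],None,fx=2,fy=2)[:300],cv2.resize(s[100:250,160:460],None,fx=2,fy=2)]))
E
```

```text
t: 18.05
eef_pos: [0.5842, 0.121, 0.2612]
tool_rot: [-0.047, -0.678, 0.732, -0.045]
contact_force: [0.8, 0.1, 0.4]
gripper_width: 0.997
grasp_force: 0.0
[ 0.4577  0.6673 -1.2361  1.6563  0.7271  1.4058  2.1484] delta [ 0.1308 -0.0661  0.0084] x [-0.0768 -0.9885  0.13  ] z [-0.0089 -0.1297 -0.9915]
```

View pics/ts.png

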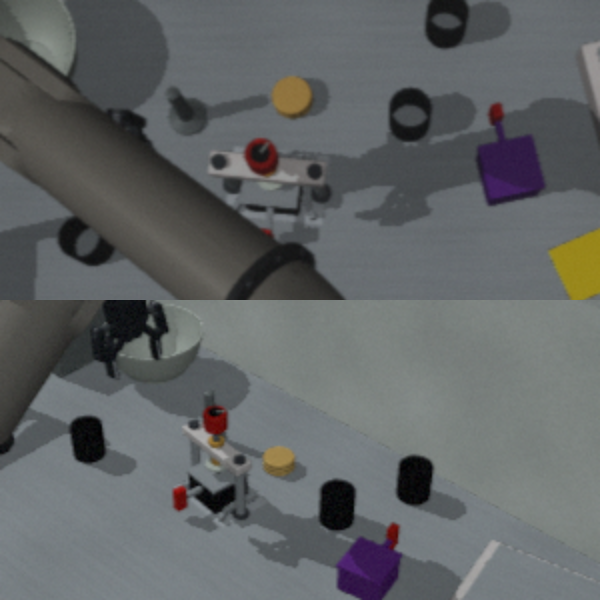

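```bash
python3 -m creep '{"sx":[1.5, 1.5, 1.5, 1.5, 0.5, 0], "sy":[-0.75, -0.75, -0.75, -0.75, -0.3, 0], "sz":[-0.5, -0.5, 0, 0, 0, 0], "twist":[0, 0, 0, 0, 0, 0], "jaw":[1, 1, 1, 1, 1, 1]}'; python3 d.py .28
```

```text
t: 18.75
eef_pos: [0.6411, -0.0116, 0.2981]
tool_rot: [-0.047, -0.678, 0.732, -0.045]
contact_force: [0.1, 0.2, -0.6]
gripper_width: 1.001
grasp_force: 0.0
[ 0.6331  0.6867 -1.2299  1.5256  0.7514  1.4787  2.409 ] delta [0.0006 0.0009 0.0183] x [-0.0767 -0.9886  0.1299] z [-0.0089 -0.1296 -0.9915]
```

Units first: shifts go in units of 20 mm and turns go in units of 0.2 rad. So 0.039 m is 1.95, 0.0375 m is 1.875.

```bash
python3 -m creep '{"sx":[1.95, 1.95, 1.95, 1.95, 1.95, 1.95, 1.95, 1.95, 1.95, 0.975, 0.975, 0.975, 0.975, 0.975, 0.975, 0.975, 0.975], "sy":[0.9, 0.9, 0.9, 0.9, 0.9, 0.9, 0.9, 0.9, 0.9, 1.875, 1.875, 1.875, 1.875, 1.875, 1.875, 1.875, 1.875], "sz":[0.15, 0.15, 0.15, 0.15, 0.15, 0.15, 0.15, 0.15, 0.15, 0.05, 0.05, 0.05, 0.05, 0.05, 0.05, 0.05, 0.05], "twist":[0, 0, 0, 0, 0, 0, 0, 0, 0, 0, 0, 0, 0, 0, 0, 0, 0], "jaw":[1, 1, 1, 1, 1, 1, 1, 1, 1, 1, 1, 1, 1, 1, 1, 1, 1]}'; python3 d.py .28;  python3 -m creep '{"sx":[-1.5, -1.5, -1.5, -1], "sy":[0, 0, 0, 0], "sz":[0, 0, 0, 0], "twist":[0, 0, 0, 0], "jaw":[1, 1, 1, 1]}'; python3 d.py .28
```

```text
t: 20.45
eef_pos: [0.2511, -0.4091, 0.2199]
tool_rot: [-0.119, -0.613, 0.779, -0.057]
contact_force: [0.5, -0.7, -0.0]
gripper_width: 1.003
grasp_force: 0.0
[ 1.8734  0.4973 -1.41    2.0716  0.8498  1.1475  2.959 ] delta [-0.4418 -0.278  -0.1952] x [-0.22   -0.9415  0.2552] z [-0.1143 -0.2349 -0.9653]
t: 20.85
eef_pos: [0.2767, -0.3034, 0.1921]
tool_rot: [-0.118, -0.614, 0.778, -0.058]
contact_force: [-0.2, -0.6, -0.1]
gripper_width: 1.004
grasp_force: 0.0
[ 1.7018  0.4073 -1.4084  2.2085  0.7792  1.066   2.7452] delta [-0.3289 -0.2782 -0.194 ] x [-0.2175 -0.9422  0.2548] z [-0.1135 -0.2349 -0.9654]
```

Run:
```python
from h import *
np.set_printoptions(precision=1,suppress=True)
S,T=cam("side"),cam("top")
for P in [(.4,.83,0),(.4,.83,.3),(.43,.9,.3),(0,.9,.3),(.6,.6,.3),(.25,.55,0),(.9,0,0),(0,-.9,0),(-.18,-.38,.2)]: print(P,proj(S,P),proj(T,P))
```

```text
(0.4, 0.83, 0) [ 93.8 136.7] [-64.7 266.9]
(0.4, 0.83, 0.3) [75.3 74.6] [-156.4  258.8]
(0.43, 0.9, 0.3) [73.2 66.4] [-183.8  246.4]
(0, 0.9, 0.3) [-31.9 106.9] [-215.9  440.8]
(0.6, 0.6, 0.3) [150.   75.9] [-49.8 175.4]
(0.25, 0.55, 0) [ 97.7 180.1] [ 24.  317.2]
(0.9, 0, 0) [310.8 165.4] [213.5 106.2]
(0, -0.9, 0) [337.7 503.8] [529.2 403. ]
(-0.18, -0.38, 0.2) [126.1 366.7] [360.6 506.2]
```

To row units: -0.0435 m is -2.175, -0.029 m is -1.45.

```bash
python3 -m creep '{"sx":[-0.725, -0.725, -0.725, -0.725, -0.725, -0.725, -0.725, -2.175, -2.175, -2.175, -2.175, -2.175, -2.175, -2.175], "sy":[-1.29, -1.29, -1.29, -1.29, -1.29, -1.29, -1.29, -0.18, -0.18, -0.18, -0.18, -0.18, -0.18, -0.18], "sz":[-1.45, -1.45, -1.45, -1.45, -1.45, -1.45, -1.45, -0.585, -0.585, -0.585, -0.585, -0.585, -0.585, -0.585], "twist":[0, 0, 0, 0, 0, 0, 0, 0, 0, 0, 0, 0, 0, 0], "jaw":[1, 1, 1, 1, 1, 1, 1, 1, 1, 1, 1, 1, 1, 1]}'; python3 d.py .28;  python3 -m creep '{"sx":[-1.85, -1.85, -1.85, -1.85, -1.85, -1.85, -1.85, -1.85], "sy":[1.43, 1.43, 1.43, 1.43, 1.43, 1.43, 1.43, 1.43], "sz":[-0.41, -0.41, -0.41, -0.41, -0.41, -0.41, -0.41, -0.41], "twist":[0, 0, 0, 0, 0, 0, 0, 0], "jaw":[1, 1, 1, 1, 1, 1, 1, 1]}'; python3 d.py .28
```

```text
t: 22.25
eef_pos: [0.5978, 0.0954, 0.3523]
tool_rot: [-0.119, -0.614, 0.778, -0.057]
contact_force: [0.7, -0.4, -0.5]
gripper_width: 0.998
grasp_force: 0.0
[ 0.3825  0.639  -1.1871  1.439   0.6732  1.7057  2.1072] delta [ 0.0759 -0.0713  0.0908] x [-0.2185 -0.9419  0.255 ] z [-0.1141 -0.2349 -0.9653]
t: 23.05
eef_pos: [0.4476, 0.4441, 0.3527]
tool_rot: [-0.119, -0.614, 0.778, -0.057]
contact_force: [1.4, 0.4, 0.8]
gripper_width: 1.005
grasp_force: 0.0
[-0.2638  0.7187 -1.1541  1.2986  0.5874  1.7744  1.5574] delta [ 0.3713 -0.3007  0.1561] x [-0.2186 -0.9418  0.2555] z [-0.1144 -0.2353 -0.9652]
```

To row units: -0.04 m is -2, 0.027 m is 1.35.

```bash
python3 -m creep '{"sx":[-2, -2, -2, -2, -2, -2], "sy":[1.35, 1.35, 1.35, 1.35, 1.35, 1.35], "sz":[-0.45, -0.45, -0.45, -0.45, -0.45, -0.45], "twist":[0, 0, 0, 0, 0, 0], "jaw":[1, 1, 1, 1, 1, 1]}'; python3 d.py .28;  python3 -m creep '{"sx":[-0.94, -0.94], "sy":[-0.2, -0.2], "sz":[-0.26, -0.26], "twist":[0, 0], "jaw":[1, 1]}'; python3 d.py .28
```

```text
t: 23.65
eef_pos: [0.3536, 0.7095, 0.3478]
tool_rot: [-0.124, -0.614, 0.777, -0.057]
contact_force: [1.1, -0.6, -3.7]
gripper_width: 1.003
grasp_force: 0.0
[-0.944   0.8994 -0.6937  0.7132  0.4474  1.9107  1.5142] delta [ 0.6012 -0.4553  0.2048] x [-0.2155 -0.9404  0.2632] z [-0.1228 -0.2413 -0.9626]
t: 23.85
eef_pos: [0.3657, 0.726, 0.3397]
tool_rot: [-0.134, -0.61, 0.779, -0.06]
contact_force: [0.1, -0.1, -1.1]
gripper_width: 0.994
grasp_force: 0.0
[-1.0958  0.9177 -0.2489  0.615   0.1503  1.9133  1.6525] delta [ 0.6148 -0.4529  0.2098] x [-0.2195 -0.9343  0.2811] z [-0.1351 -0.2562 -0.9571]
```

```bash
for i in 1 2; do python3 -m creep '{"sx":[-1.125, -1.125], "sy":[-0.25, -0.25], "sz":[-1.4, -1.4], "twist":[0, 0], "jaw":[1, 1]}' | grep -E "eef|force"; python3 d.py .28; done
```

```text
eef_pos: [0.3777, 0.7354, 0.3403]
contact_force: [1.4, -0.8, -1.6]
grasp_force: 0.0
[-1.215   0.9491  0.1925  0.5687 -0.169   1.9145  1.775 ] delta [ 0.6238 -0.4507  0.2062] x [-0.2312 -0.9346  0.2704] z [-0.1342 -0.2446 -0.9603]
eef_pos: [0.3869, 0.754, 0.356]
contact_force: [0.3, 0.7, 0.6]
grasp_force: 0.0
[-1.2276  0.9713  0.2725  0.4934 -0.2325  1.9148  1.7883] delta [ 0.6511 -0.4448  0.1966] x [-0.2386 -0.9471  0.2148] z [-0.1064 -0.1944 -0.9751]
```

```bash
for i in 1 2 3; do python3 -m creep '{"sx":[-1.125, -1.125], "sy":[-0.25, -0.25], "sz":[-1.4, -1.4], "twist":[0, 0], "jaw":[1, 1]}' | grep -E "eef|contact_force"; python3 d.py .28; done
```

```text
eef_pos: [0.3948, 0.7686, 0.3738]
contact_force: [1.1, -0.1, 0.5]
[-1.223   0.9844  0.2996  0.4249 -0.262   1.9147  1.7871] delta [ 0.6744 -0.4396  0.1847] x [-0.2435 -0.9566  0.1602] z [-0.0835 -0.1439 -0.9861]
eef_pos: [0.4014, 0.7802, 0.3949]
contact_force: [0.3, -0.4, 0.7]
[-1.2204  0.9919  0.3381  0.3632 -0.299   1.9148  1.786 ] delta [ 0.6938 -0.4353  0.1755] x [-0.248  -0.9629  0.1063] z [-0.0585 -0.0946 -0.9938]
eef_pos: [0.4075, 0.7883, 0.4198]
contact_force: [0.4, 0.6, -0.1]
[-1.2172  0.9934  0.3848  0.307  -0.3423  1.9151  1.7845] delta [ 0.7098 -0.4312  0.1687] x [-0.2524 -0.9662  0.0519] z [-0.0315 -0.0454 -0.9985]
```

```bash
python3 -m creep '{"sx":[-1.125, -1.125], "sy":[-0.25, -0.25], "sz":[-1.4, -1.4], "twist":[0, 0], "jaw":[1, 1]}' | grep -E "eef|contact_force"; python3 d.py .28
```

```text
eef_pos: [0.4114, 0.7939, 0.4463]
contact_force: [-0.3, -0.1, -0.7]
[-1.2142  0.9902  0.4369  0.2583 -0.392   1.9152  1.7829] delta [ 0.7237 -0.4278  0.1632] x [-0.2544 -0.9671 -0.0005] z [-0.006   0.0021 -1.    ]
```

To row units: 0.03 m is 1.5, 0.027 m is 1.35, 0.15 rad is 0.75.

```bash
python3 -m creep '{"sx":[1.35, 1.35, 1.35, 1.35, 0, 0, 0, 0, 0, 0, 0, 0], "sy":[0.3, 0.3, 0.3, 0.3, 0, 0, 0, 0, 0, 0, 0, 0], "sz":[1.5, 1.5, 1.5, 1.5, 0, 0, 0, 0, 0, 0, 0, 0], "twist":[0, 0, 0, 0, 0.75, 0.75, 0.75, 0.75, 0.75, 0.75, 0.75, 0.75], "jaw":[1, 1, 1, 1, 1, 1, 1, 1, 1, 1, 1, 1]}' | grep -E "eef|contact_force"; python3 d.py .28;  python3 -m creep '{"sx":[-0.835, -0.835, -0.835, -0.835, -0.835, -0.835, -0.835, -0.835], "sy":[-2.015, -2.015, -2.015, -2.015, -2.015, -2.015, -2.015, -2.015], "sz":[0, 0, 0, 0, 0, 0, 0, 0], "twist":[0, 0, 0, 0, 0, 0, 0, 0], "jaw":[1, 1, 1, 1, 1, 1, 1, 1]}' | grep -E "eef|contact_force"; python3 d.py .28
```

```text
eef_pos: [0.3686, 0.7146, 0.3457]
contact_force: [-0.6, 0.1, 0.6]
[-1.5126  0.7445  0.7214  1.0735 -0.4742  1.4756  0.786 ] delta [-0.1943 -0.7537  0.061 ] x [-0.9945 -0.1042  0.0065] z [-0.007   0.0039 -1.    ]
eef_pos: [0.5379, 0.4072, 0.3441]
contact_force: [0.3, 0.1, -0.1]
[-1.2532  0.5029  0.7872  1.4744 -0.3675  1.3174  1.2465] delta [-0.0554 -0.4307  0.0616] x [-0.9939 -0.1101  0.0056] z [-0.0061  0.0043 -1.    ]
```

To row units: -0.043 m is -2.15, -0.0055 m is -0.275.

```bash
python3 -m creep '{"sx":[-0.275, -0.275, -0.275, -0.275, -0.275, -0.275, -0.275, -0.275, -0.275, -0.275, 0], "sy":[-2.15, -2.15, -2.15, -2.15, -2.15, -2.15, -2.15, -2.15, -2.15, -2.15, 0], "sz":[0.2, 0.2, 0.2, 0.2, 0.2, 0.2, 0.2, 0.2, 0.2, 0.2, 0], "twist":[0, 0, 0, 0, 0, 0, 0, 0, 0, 0, 0], "jaw":[1, 1, 1, 1, 1, 1, 1, 1, 1, 1, 1]}' | grep -E "eef|contact_force"; python3 d.py .185
python3 - <<'E'
from h import *
o=monitor.get_obs(); im=eyes.read_camera("wrist");t=eyes.read_camera("top");s=eyes.read_camera("side");print(red(im),red(s)[:3]); cv2.imwrite("pics/w5.png",im);cv2.imwrite("pics/s5.png",s)
E
```

```text
eef_pos: [0.639, -0.0214, 0.3026]
contact_force: [-0.4, -1.0, 0.9]
[-0.6439  0.4798  0.8339  1.6211 -0.3718  1.2126  1.9376] delta [-0.0022  0.0069  0.1176] x [-0.9951 -0.099   0.0047] z [-0.0046 -0.0012 -1.    ]
[([300.2, 112.9], [293, 104, 15, 19, 222]), ([286.4, 210.6], [262, 186, 50, 55, 1416]), ([39.6, 227.2], [22, 216, 36, 23, 504])] [([267.0, 160.2], [262, 153, 11, 14, 112]), ([249.6, 198.6], [247, 193, 6, 12, 63]), ([356.2, 217.1], [354, 212, 5, 13, 45])]
```

Run:
```python
from h import *
np.set_printoptions(precision=4,suppress=True)
o=monitor.get_obs();C=cam("wrist",o);im=cv2.imread("pics/w5.png")
h=cv2.cvtColor(im,cv2.COLOR_BGR2HSV); m=(((h[...,0]<8)|(h[...,0]>172))&(h[...,1]>150)&(h[...,2]>175)).astype(np.uint8); m[:180]=0;m[:,:255]=0;m[245:]=0
k=cv2.findContours(m,cv2.RETR_EXTERNAL,cv2.CHAIN_APPROX_NONE)[0]; k=max(k,key=cv2.contourArea); hull=cv2.convexHull(k); e=cv2.fitEllipse(hull); print(e)
for z in(.19,.195,.2): print(plane(C,e[0],z))
o4=__import__("pickle").load(open("w4.pkl","rb")); print(tri([ray(C,e[0]),ray(cam("wrist",o4),(279.4,334.5))]))
```

```text
((286.50640869140625, 217.0499725341797), (46.091182708740234, 49.17510223388672), 77.5615005493164)
[ 0.6431 -0.0056  0.19  ]
[ 0.6414 -0.006   0.195 ]
[ 0.6396 -0.0063  0.2   ]
(array([ 0.6368, -0.0104,  0.2042]), [np.float64(3.988283766112704), np.float64(3.9882837661126267)])
```

Run:
```python
from h import *
np.set_printoptions(precision=4,suppress=True)
o=monitor.get_obs();im=eyes.read_camera("wrist");C=cam("wrist",o);print(o["eef_pos"],o["joint_vel"])
h=cv2.cvtColor(im,cv2.COLOR_BGR2HSV); m=(((h[...,0]<8)|(h[...,0]>172))&(h[...,1]>150)&(h[...,2]>175)).astype(np.uint8); m[:180]=0;m[:,:250]=0;m[260:]=0
k=max(cv2.findContours(m,cv2.RETR_EXTERNAL,cv2.CHAIN_APPROX_NONE)[0],key=cv2.contourArea); e=cv2.fitEllipse(cv2.convexHull(k)); print(e)
for z in(.19,.195,.2): print(plane(C,e[0],z))
b=[r for r in red(im) if r[0][1]<180]; print(b,[plane(C,r[0],.05) for r in b])
```

```text
[ 0.6393 -0.0123  0.3019] [-0.0304  0.0026 -0.02    0.0002  0.0033  0.0007  0.0021]
((274.98699951171875, 216.11257934570312), (46.43624496459961, 49.19683837890625), 84.67089080810547)
[ 0.6433 -0.0155  0.19  ]
[ 0.6416 -0.0156  0.195 ]
[ 0.6399 -0.0158  0.2   ]
[([292.6, 112.2], [286, 103, 15, 19, 214])] [array([ 0.5557, -0.005 ,  0.05  ])]
```

To row units: 0.029 m is 1.45, -0.0026 m is -0.13.

```bash
python3 -m creep '{"sx":[-0.025, 0, 0, 0, 0, 0], "sy":[-0.13, 0, 0, 0, 0, 0], "sz":[1.45, 1.45, 1.45, 1.45, 0, 0], "twist":[0, 0, 0, 0, 0, 0], "jaw":[1, 1, 1, 1, 1, 1]}' 50| grep -E "eef|contact_force"; python3 d.py .186
```

```text
eef_pos: [0.6391, -0.0134, 0.1859]
contact_force: [-0.1, 0.2, 0.1]
[-0.5962  0.5906  0.7512  1.7375 -0.4678  1.0088  2.0133] delta [-0.0007 -0.0012 -0.0001] x [-0.9936 -0.1128  0.0069] z [-0.0072  0.002  -1.    ]
```

Close on the knob, with a small y correction.

To row units: -0.0012 m is -0.06, -0.0007 m is -0.035.

```bash
python3 -m creep '{"sx":[-0.035, 0, 0, 0, 0, 0], "sy":[-0.06, 0, 0, 0, 0, 0], "sz":[0, 0, 0, 0, 0, 0], "twist":[0, 0, 0, 0, 0, 0], "jaw":[1, 0.3, 0.3, 0.3, 0.3, 0.3]}' 50; python3 -m creep '{"sx":[0], "sy":[0], "sz":[0], "twist":[0], "jaw":[0.3]}'
```

```text
t: 29.55
eef_pos: [0.64, -0.0163, 0.186]
tool_rot: [-0.003, -0.055, 0.998, 0.001]
contact_force: [-0.4, -1.1, 4.8]
gripper_width: 0.499
grasp_force: 50.8
t: 29.65
eef_pos: [0.64, -0.0163, 0.1859]
tool_rot: [-0.003, -0.055, 0.998, 0.001]
contact_force: [-1.1, -1.2, 4.4]
gripper_width: 0.501
grasp_force: 50.8
```

```bash
python3 -m creep '{"sx":[0, 0], "sy":[0, 0], "sz":[-0.02, 0], "twist":[0, 0], "jaw":[0.3, 0.3]}'| grep -E "eef|contact_force"; for i in 1 2 3; do python3 -m creep '{"sx":[0, 0], "sy":[0, 0], "sz":[0.03, 0.03], "twist":[0.5, 0.5], "jaw":[0.3, 0.3]}'| grep -E "eef|contact_force"; done; python3 d.py .185
```

```text
eef_pos: [0.64, -0.0163, 0.186]
contact_force: [0.4, -1.9, 4.2]
eef_pos: [0.64, -0.0156, 0.1847]
contact_force: [0.8, -0.8, 4.1]
eef_pos: [0.6402, -0.0149, 0.1835]
contact_force: [0.3, 0.3, 5.2]
eef_pos: [0.6404, -0.0143, 0.1823]
contact_force: [1.8, 2.6, 4.9]
[-0.6784  0.6565  0.9009  1.7432 -0.5905  1.0434  1.515 ] delta [ 0.0003 -0.0004 -0.0027] x [-0.8816  0.472   0.007 ] z [-0.0059  0.0037 -1.    ]
```

```bash
for i in 1 2 3 4 5; do python3 -m creep '{"sx":[0, 0], "sy":[0, 0], "sz":[0.03, 0.03], "twist":[0.5, 0.5], "jaw":[0.3, 0.3]}'| grep -E "eef|contact_force"; done; python3 d.py .185
```

```text
eef_pos: [0.6408, -0.0137, 0.1812]
contact_force: [2.4, 2.7, 4.4]
eef_pos: [0.6413, -0.0132, 0.18]
contact_force: [3.1, 3.8, 4.6]
eef_pos: [0.6419, -0.0129, 0.1789]
contact_force: [5.9, 3.5, 3.3]
eef_pos: [0.6425, -0.0126, 0.1778]
contact_force: [7.0, 5.1, 2.3]
eef_pos: [0.6431, -0.0125, 0.1767]
contact_force: [8.9, 4.1, 2.4]
[-0.7855  0.7986  1.1323  1.751  -0.8023  1.1359  0.6876] delta [-0.0017 -0.0033 -0.0083] x [-0.0815  0.9967  0.0047] z [-0.0007  0.0047 -1.    ]
```

```bash
python3 -m creep '{"sx":[0.175, 0], "sy":[0.17, 0], "sz":[0, 0], "twist":[0, 0], "jaw":[0.3, 0.3]}'| grep -E "eef|contact_force"; python3 -m creep '{"sx":[0, 0, -0.17, 0], "sy":[0, 0, 0, 0], "sz":[0, 0, 0, 0], "twist":[0, 0, 0, 0], "jaw":[0.8, 0.8, 0.8, 0.8]}'| grep -E "eef|contact_force";python3 -m creep '{"sx":[0, 0, 0, 0, 0], "sy":[0, 0, 0, 0, 0], "sz":[0, 0, 0, 0, 0], "twist":[0, 0, 0, 0, 0], "jaw":[0.3, 0.3, 0.3, 0.3, 0.3]}'; python3 d.py .185
```

```text
eef_pos: [0.6436, -0.0121, 0.1764]
contact_force: [3.1, -0.0, 4.0]
eef_pos: [0.6423, -0.016, 0.1757]
contact_force: [-0.0, -0.8, 0.3]
t: 32.55
eef_pos: [0.6436, -0.0155, 0.1765]
tool_rot: [-0.003, 0.677, 0.736, -0.001]
contact_force: [3.1, 0.8, 2.0]
gripper_width: 0.5
grasp_force: 50.5
[-0.7797  0.8021  1.1316  1.7457 -0.7981  1.1409  0.6882] delta [ 0.0013 -0.0035 -0.0085] x [-0.082   0.9966  0.0021] z [-0.0059  0.0016 -1.    ]
```

```bash
python3 -m creep '{"sx":[0, 0], "sy":[0.06, 0], "sz":[0, 0], "twist":[0, 0], "jaw":[0.3, 0.3]}'| grep -E "eef|contact_force"; for i in 1 2 3 4 5; do python3 -m creep '{"sx":[0, 0], "sy":[0, 0], "sz":[0.025, 0.025], "twist":[0.4, 0.4], "jaw":[0.3, 0.3]}'| grep -E "eef|contact_force"; done; python3 d.py .185
```

```text
eef_pos: [0.6438, -0.0155, 0.1762]
contact_force: [-0.5, 0.4, 5.0]
eef_pos: [0.6439, -0.0154, 0.1752]
contact_force: [-0.2, -0.1, 4.7]
eef_pos: [0.644, -0.0154, 0.1742]
contact_force: [-0.2, -0.3, 4.2]
eef_pos: [0.6441, -0.0155, 0.1738]
contact_force: [-1.3, 0.5, 7.9]
eef_pos: [0.6443, -0.0155, 0.1731]
contact_force: [-0.4, 0.9, 10.1]
eef_pos: [0.6444, -0.0156, 0.1725]
contact_force: [-1.9, 0.0, 12.6]
[-0.8257  0.9325  1.2901  1.7489 -0.9513  1.2464  0.0022] delta [-0.0021 -0.0041 -0.0125] x [ 0.6598  0.7514 -0.0027] z [-0.0064  0.002  -1.    ]
```

```bash
for i in 1 2 3; do python3 -m creep '{"sx":[0, 0], "sy":[0, 0], "sz":[-0.025, 0], "twist":[0, 0], "jaw":[0.3, 0.3]}'| grep -E "eef|contact_force"; done
```

```text
eef_pos: [0.6443, -0.0156, 0.1726]
contact_force: [-1.2, 0.7, 9.1]
eef_pos: [0.6443, -0.0156, 0.1728]
contact_force: [0.3, 1.4, 6.7]
eef_pos: [0.6442, -0.0156, 0.1729]
contact_force: [0.3, -0.3, 4.6]
```

To row units: -0.0006 m is -0.03.

```bash
python3 -m creep '{"sx":[0, 0, 0, 0, 0, 0], "sy":[0, 0, 0, 0, 0, 0], "sz":[-0.03, 0, 0, 0, 0, 0], "twist":[0, 0, 0, 0, 0, 0], "jaw":[0.3, 0.3, 0.9, 0.9, 0.9, 0.9]}'| grep -E "eef|force"; python3 -m creep '{"sx":[0, 0, 0, 0, 0, 0], "sy":[0, 0, 0, 0, 0, 0], "sz":[-1, -1.5, -1.5, -1.5, 0, 0], "twist":[0, 0, 0, 0, 0, 0], "jaw":[0.9, 0.9, 0.9, 0.9, 0.9, 0.9]}'
python3 - <<'E'
from h import *
t,s=eyes.read_camera("top"),eyes.read_camera("side");print(red(s))
cv2.imwrite("pics/end.png",np.vstack([cv2.resize(t[90:240,80:380],None,fx=2,fy=2),cv2.resize(s[110:260,160:460],None,fx=2,fy=2)]))
E
```

```text
eef_pos: [0.6438, -0.0152, 0.1729]
contact_force: [-0.7, 0.0, 0.5]
grasp_force: 0.0
t: 35.55
eef_pos: [0.6452, -0.0159, 0.2849]
tool_rot: [-0.002, 0.911, 0.413, -0.002]
contact_force: [0.2, -0.1, -1.0]
gripper_width: 0.9
grasp_force: 0.0
[([267.4, 163.0], [262, 156, 12, 14, 111]), ([249.5, 198.7], [247, 193, 6, 12, 64]), ([356.3, 216.8], [354, 212, 5, 12, 43]), ([263.6, 274.2], [262, 270, 5, 10, 38]), ([396.0, 352.0], [393, 345, 7, 15, 91])]
```

View pics/end.png

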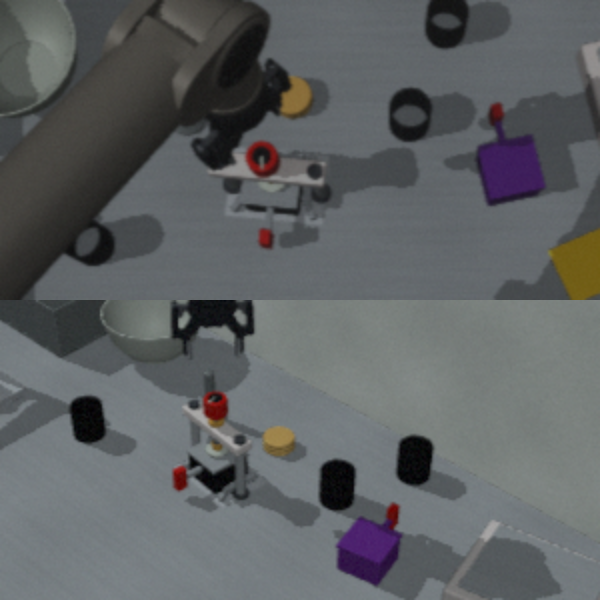

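The knob sits lower with the white foot on the lid. The tin is home with its handle at about (265,238) top and (180,478) side, the bystanders are undisturbed and the gripper is clear.

```bash
python3 -c "
from station import bot
print(bot.hand_in())"
```

```text
the job is handed in; nothing more can be done
None
```

The tin is home against the back stop and clamped at an estimated 16–18 N, about half a radian past first contact; I let go, saw nothing disturbed in the final pictures, and handed in at about 36 s; just inside the rails the tin lifted about 1 mm over some 25 mm of travel before I set it back down.

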